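# Set the disinfectant dosing valve on the clinic's cleaning bench

## Robot

A 6-joint arm with a two-finger parallel gripper is mounted at the origin on the work surface. World frame = base frame: x ahead of the robot, y to its left, z up, the work surface at z = 0. Lengths are in m, angles in degrees, forces in N, time in s.
With the tool pointing down it reaches from about 0.25 to 0.725 m from the base axis. Payload 9.7 kg.
Tool frame: the origin (TCP) lies between the finger pads; the fingertips stand 11 mm ahead of it and the grasp point (between the pads) lies 8 mm behind it; z points along the fingers, x is the direction in which the jaws open and shut, and the axes are right-handed (so a half turn about z gives the same grasp; the last joint's range is limited). The gripper opens to 85 mm and grips with 20 to 120 N. Pads are 22 mm wide; open, the fingers measure 114 mm over their backs; the gripper's body (76 mm by 85 mm) begins 54 mm behind the grasp point. The pads swing forward as they close: fully open they stand 13 mm farther back than shut.
Start: joints at [-75.459, 4.979, 10.078, 95.1, 0, 90], TCP at [0.138, -0.532, 0.242] pointing down, gripper open.
Joint ranges: [-179.16, 179.16], [-48.56, 103.87], [-65.8, 70.77], [-126.05, 130.52], [-82.76, 87.17], [-180, 180]. Speed limits (degrees/s): [127.2, 127.2, 147.25, 180, 180, 180].

## Interface

Orientations are given as [roll, pitch, yaw] about the fixed x, y, z axes, in that order (R = Rz(yaw) Ry(pitch) Rx(roll)).
In Python, from workcell import get_obs, camera, job_done, spotter gives the robot as it stands.
- The arm moves only by the tool play_rows, never from a script. Its argument "rows" is a list of rows, each a list of 3 entries, a list of its own where there are three numbers: the closure, from 0 (fully open) to 1 (shut), then the shift along the tool's x, y, z in cm, then the turn, a rotation vector about the tool's x, y, z in degrees. In form: [[claw, [x, y, z], [wx, wy, wz]], ...]. A call has 1 to 12 rows; each row shifts and turns the pose as measured when the row begins, along the tool's axes as they then stand; what a row does not reach is not made up. A row lasts 1/10 s, in which the tool goes at most 50 mm and 8.59 degrees, less where a joint would pass 70% of its speed; a pose out of reach is approached as far as the arm can. A call is refused whole if a number of a shift passes 5 or a number of a turn 8.59, either way. A call with a gripper value outside its range is refused whole. The fingers move at their own pace and stop on an object; "newtons" is the grip in N (left out, the last holds). Time passes only in rows, so rows that do not move let the fingers close. It gives the time, the measured TCP pose, the force and the opening at its end, in the units of the state.
- get_obs(): the state, without advancing time (a new reading comes with each control period).
- camera(name): name is "side" or "top" or "wrist"; returns a dict with "img" (420x560x3 uint8, red, green, blue), "intrinsics" (3x3 intrinsics, pixels), "k1" (the pictures are not rectified: a ray, as slopes to the right and down, at radius r is drawn at 1 + k1 r^2 times it, then the intrinsics apply), "xyz" and "orientation" of the camera in the world. Camera axes: x right, y down, z forward; pixel columns grow to the right and rows downward; lengths in m; the calibration is good to about 2 mm. A picture is of the moment at which its call begins. There is no depth.
- job_done(): hands the job in, once; it reports no verdict.
Trained networks look in a picture, given as the dict that the camera call returned (one of the last four; its "shot" number tells which), for a name from the list of things; names that differ only in an ending like _2 or _b are one class to them, and where a whole thing is asked for, a point or a joint stands for the part that bears it (a point fixed in the world has none). Each returns a list of dicts, best first, with "confidence" (0 to 1); they miss things now and then, are a little off and sometimes report something else, mostly with a low value. They report only what shows in the picture. A call takes as long as a camera call.
- spotter.spot_in(picture, thing): "point" ([x, y, z] in m, in world coordinates, good to about 4 mm: the middle of the surface that is visible of it).
- spotter.trace(picture, thing): "pixels" (420x560 bool, what is visible of it).
The state is a dict: "time": time; "q": joint angles; "qd": joint speeds; "joint_efforts": joint torques, N m; "ee_pos": TCP position; "tcp_rot": TCP orientation; "wrist_force": force on the tool from outside, world axes, zero at the start; "torque": the same for the moment, N m; "opening": finger opening in m.
Only numpy, scipy, OpenCV 4.12 (cv2) and the standard library are available. Lean on these libraries where they do the work, as an engineer would, in place of code of your own. Each camera call takes 0.05 s, during which the arm holds its last target.

## Task

Two dosing valves stand on the cleaning bench. Turn the wheel of the one with the straight bar grip until the pointer on its rim lines up with the raised index post at the back of its collar, and let go of it. Leave the wheel of the other valve, the one with the three-lobed knob, as it is set, and do not knock over or shove away the bottle.

Things in the scene. Friction and masses are not known exactly. Their poses are not given: they have to be found in the camera images.
- dose_wheel (a joint): wheel of the bar-grip valve: grey disc, 100 mm diameter, top 85 mm above the bench, black wedge pointer on its rim (tip 61 mm from the axis). Rad, anticlockwise from above; 0 = pointer at the index post. Starts at 0.6 to 1.4: turn it clockwise. No stop at 0 (range -1.9 to 1.9); light friction, about 0.1 Nm; stays where left. The valve body is fixed; collar 144 mm wide, top at 68 mm
- dose_grip (a point): point on that wheel's upright axis, in its straight black bar grip, 106 mm above the bench; turns with the wheel: x along the bar to the pointer, z up. The bar, centred on the axis, is 70 mm long, 16 thick, 34 tall (from the disc, 85 mm, up to 119 mm). The brass index post (10 mm square, top at 83 mm) is 67 mm from the axis, facing away from the robot within 30 degrees
- rinse_pointer (a point): pointer tip on the other valve's wheel, 61 mm from its axis, 78 mm above the bench; x points outward from the axis, z up. Same body, disc and post, but a knob of three round lobes (72 mm across, top at 118 mm) instead of the bar. Not to be turned. The valves stand left and right of each other, either way round, axes at least 300 mm apart
- bottle: loose clear bottle with white cap, 60 mm diameter, 150 mm tall, 0.3 kg, standing on the bench farther from the robot than the valves; origin at the centre of its underside. Not to be disturbed

How it is judged:
By the outcome, as a careful person would: the job done as asked, in the order asked, and still so for the second after the job is handed in, with the robot touching nothing.
It also fails if it takes over 32 s, if anything falls off the work surface, if the arm or the gripper's body presses on something with over 40 N, if the wrist force passes 120 N, or if a joint passes its speed limit or range.

## Working session

There is one attempt and no reset: what is moved stays moved. The work goes in short steps, Python scripts to look and compute and a tool call to move; the robot and the scene stay as the last step left them, time stands still between calls to the robot, and variables do not carry over. Pictures are saved under pics/ and viewed, and the job is handed in when it is done.

Besides the shell and the picture viewer there is one more tool, called after "Emit:" as a command line: name --argument value ..., lists and objects as JSON in quotes. play_rows: Moves the arm, as the interface text tells. Its arguments: {"type":"object","properties":{"rows":{"type":"array","items":{"type":"array"}},"newtons":{"type":"number"}},"required":["rows"]}

```bash
ls; mkdir -p pics
cat > h.py <<'E'
import numpy as np,cv2
from workcell import get_obs,camera,job_done,spotter
from scipy.spatial.transform import Rotation as R
def save(c,n): cv2.imwrite(f'pics/{n}.png',c['img'][:,:,::-1])
E
python3 - <<'E'
from h import *
o=get_obs();print(o)
for n in ['top','side']:
    c=camera(n);save(c,n+'0')
    print(n,{k:v for k,v in c.items() if k!='img'})
    for t in ['dose_wheel','dose_grip','rinse_pointer','bottle']:
        print(t,[(np.round(d['point'],4),round(d['confidence'],2)) for d in spotter.spot_in(c,t)])
E
```

```text
pics
{'time': 0.0, 'q': array([-7.54578028e+01,  5.01113723e+00,  1.00333378e+01,  9.50995142e+01,
       -6.62608417e-04,  9.00005029e+01]), 'qd': array([-0.0774117 , -0.03170162,  0.03733117, -0.01918633,  0.04612468,
        0.08566881]), 'joint_efforts': array([-8.63974929e-04, -5.20380914e+01,  4.64807940e+01,  1.63835718e-02,
       -7.48180014e-05,  1.03496799e-05]), 'ee_pos': array([ 0.13804257, -0.53216654,  0.24157271]), 'tcp_rot': array([ 1.79999337e+02,  7.73136165e-02, -7.54583057e+01]), 'wrist_force': array([ 0.42371206,  0.03951194, -0.23066972]), 'torque': array([ 0.00900929, -0.03665829,  0.01472053]), 'opening': 0.08559638835252976}
top {'intrinsics': array([[442.7226474 ,   0.        , 279.63178439],
       [  0.        , 442.7226474 , 201.79772263],
       [  0.        ,   0.        ,   1.        ]]), 'k1': 0.005793238851988924, 'xyz': array([ 0.48581507, -0.00897623,  0.91569675]), 'orientation': array([-171.44549741,    1.20686109,  -88.85965283]), 'shot': 1}
dose_wheel [(array([ 0.4795, -0.1604,  0.0838]), 0.89)]
dose_grip [(array([ 0.481 , -0.162 ,  0.0839]), 0.57)]
rinse_pointer [(array([0.4893, 0.2224, 0.0845]), 0.94)]
bottle [(array([ 0.6816, -0.0121,  0.0987]), 0.57)]
side {'intrinsics': array([[463.23254654,   0.        , 274.29393163],
       [  0.        , 463.23254654, 199.60722441],
       [  0.        ,   0.        ,   1.        ]]), 'k1': -0.11873750410056112, 'xyz': array([ 0.22970188, -0.51142896,  0.72017169]), 'orientation': array([-133.83559823,    0.9700278 ,  -38.20460596]), 'shot': 2}
dose_wheel [(array([ 0.4753, -0.1727,  0.0871]), 0.94)]
dose_grip [(array([ 0.4757, -0.1749,  0.0832]), 0.61)]
rinse_pointer [(array([0.4806, 0.2116, 0.089 ]), 0.63)]
bottle [(array([ 0.6844, -0.0321,  0.0853]), 0.78)]
```

View pics/top0.png

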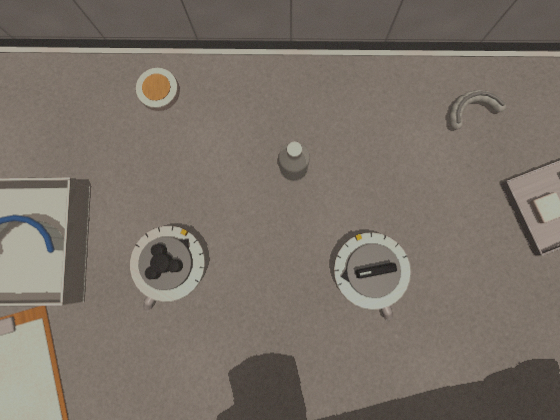

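View pics/side0.png

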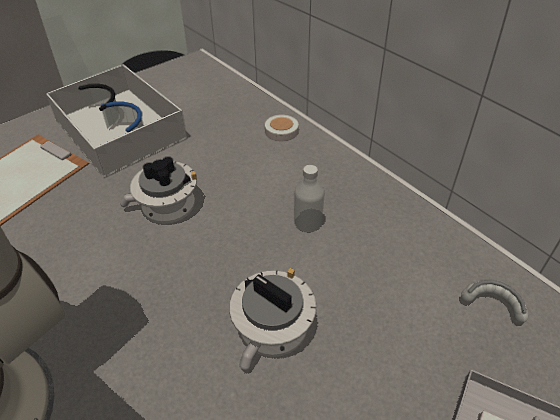

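The top view shows the bar-grip valve on the right (axis near 372,270, pointer near 345,276, brass post near 359,237). The three-lobe valve is on the left (165,263), and the bottle is at (294,160). Next I'll zoom in and measure.

```bash
cat >> h.py <<'E'
def proj(c,P):
    P=np.atleast_2d(P);Rw=R.from_euler('xyz',c['orientation'],degrees=True).as_matrix()
    p=(P-c['xyz'])@Rw;u=p[:,:2]/p[:,2:];r2=(u**2).sum(1,keepdims=True);u=u*(1+c['k1']*r2)
    K=c['intrinsics'];return u@K[:2,:2].T+K[:2,2]
def unproj(c,px,z):
    px=np.atleast_2d(np.asarray(px,float));K=c['intrinsics'];d=(px-K[:2,2])/K[0,0];u=d.copy()
    for _ in range(20): u=d/(1+c['k1']*(u**2).sum(1,keepdims=True))
    Rw=R.from_euler('xyz',c['orientation'],degrees=True).as_matrix()
    v=np.c_[u,np.ones(len(u))]@Rw.T
    return c['xyz']+v*((z-c['xyz'][2])/v[:,2])[:,None]
def overlay(c,ax,post,wh,name,half=60,s=5):
    # ax xy; post world angle deg; wh wheel angle deg rel. to post
    im=c['img'][:,:,::-1].copy();m=proj(c,[[ax[0],ax[1],.085]])[0].astype(int)
    x0,y0=np.maximum(m-half,0);cr=cv2.resize(im[y0:y0+2*half,x0:x0+2*half],None,fx=s,fy=s,interpolation=cv2.INTER_CUBIC)
    raw=cr.copy()
    def dr(P,col,cl=True):
        q=((proj(c,P)-[x0,y0]+.5)*s).astype(np.int32);cv2.polylines(cr,[q],cl,col,1)
    t=np.linspace(0,2*np.pi,73)[:-1]
    for r,z,col in [(.05,.085,(0,255,0)),(.072,.068,(255,255,0))]:
        dr(np.c_[ax[0]+r*np.cos(t),ax[1]+r*np.sin(t),0*t+z],col)
    def loc(pts,a,z):
        a=np.radians(a);M=np.array([[np.cos(a),-np.sin(a)],[np.sin(a),np.cos(a)]])
        q=np.array(pts)@M.T+ax;return np.c_[q,np.full(len(q),z)]
    sq=[(.062,-.005),(.072,-.005),(.072,.005),(.062,.005)]
    dr(loc(sq,post,.083),(0,0,255))
    dr(loc([(-.035,-.008),(.035,-.008),(.035,.008),(-.035,.008)],post+wh,.119),(255,0,255))
    dr(loc([(.05,-.005),(.061,0),(.05,.005)],post+wh,.078),(0,128,255))
    cv2.imwrite(f'pics/{name}.png',np.hstack([raw,cr]) if half*s*4<=800 else cr);cv2.imwrite(f'pics/{name}_raw.png',raw)
E
python3 - <<'E'
from h import *
from scipy.optimize import least_squares
import pickle
for n in ['top','side']:
    c=camera(n);pickle.dump(c,open(f'{n}0.pkl','wb'))
    im=c['img'].astype(int)
    hsv=cv2.cvtColor(c['img'],cv2.COLOR_RGB2HSV)
    br=((hsv[...,0]>12)&(hsv[...,0]<30)&(hsv[...,1]>150)&(hsv[...,2]>110)).astype(np.uint8)
    N,_,st,ce=cv2.connectedComponentsWithStats(br)
    print(n,[(st[i,4],ce[i].round(1),unproj(c,ce[i],.08)[0].round(4)) for i in range(1,N) if st[i,4]>8])
    m=spotter.trace(c,'dose_wheel')
    if m:
        ys,xs=np.nonzero(m[0]['pixels']);print('wheel centroid',xs.mean(),ys.mean(),len(xs),unproj(c,[xs.mean(),ys.mean()],.085))
    overlay(c,[.478,-.165],20,60,'ov_'+n)
E
```

```text
top [(np.int32(10), array([158.6,  80. ]), array([0.8537, 0.2584, 0.08  ])), (np.int32(14), array([146.9,  82. ]), array([0.8492, 0.2817, 0.08  ])), (np.int32(14), array([153.5,  85.9]), array([0.8411, 0.2679, 0.08  ])), (np.int32(11), array([155.2,  92.9]), array([0.8265, 0.2636, 0.08  ])), (np.int32(22), array([183.6, 231.4]), array([0.5513, 0.1922, 0.08  ])), (np.int32(24), array([358.2, 236.5]), array([ 0.5478, -0.1379,  0.08  ])), (np.int32(837), array([ 43.6, 345.2]), array([0.3377, 0.4393, 0.08  ]))]
wheel centroid 372.4755093194625 270.07542262678805 2307 [[ 0.48585678 -0.16293972  0.085     ]]
side []
wheel centroid 271.69305157593124 301.6805157593123 2792 [[ 0.47967357 -0.16962857  0.085     ]]
```

View pics/ov_top.png

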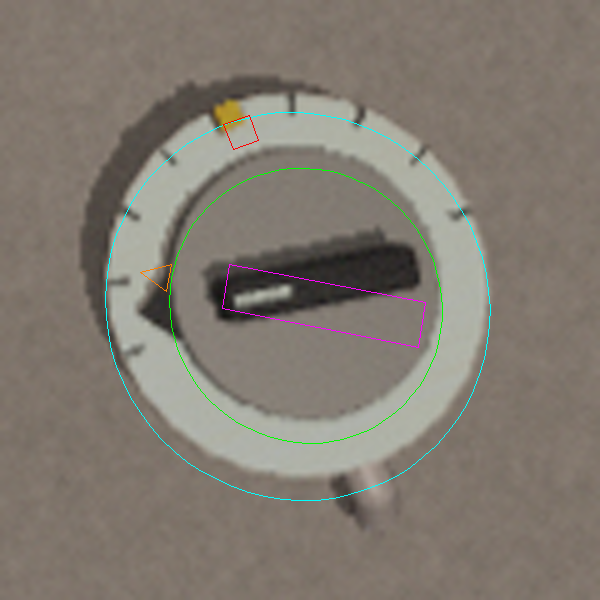

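View pics/ov_side.png

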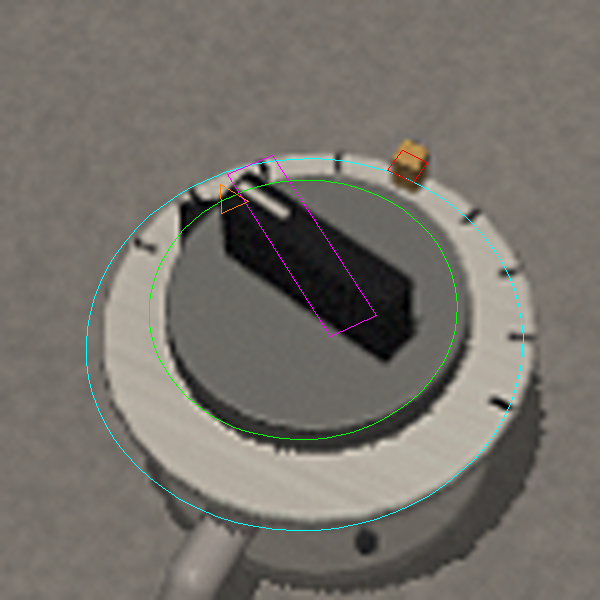

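Run:
```python
from h import *
import pickle
for n in ['top','side']:
    c=pickle.load(open(f'{n}0.pkl','rb'))
    overlay(c,[.4855,-.162],20,79,'ow_'+n)
a=cv2.imread('pics/ow_top.png');b=cv2.imread('pics/ow_side.png');cv2.imwrite('pics/ow.png',cv2.resize(np.hstack([a[50:550,50:550],b[50:550,50:550]]),(800,400)))
```

```text
(no output)
```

View pics/ow_top.png

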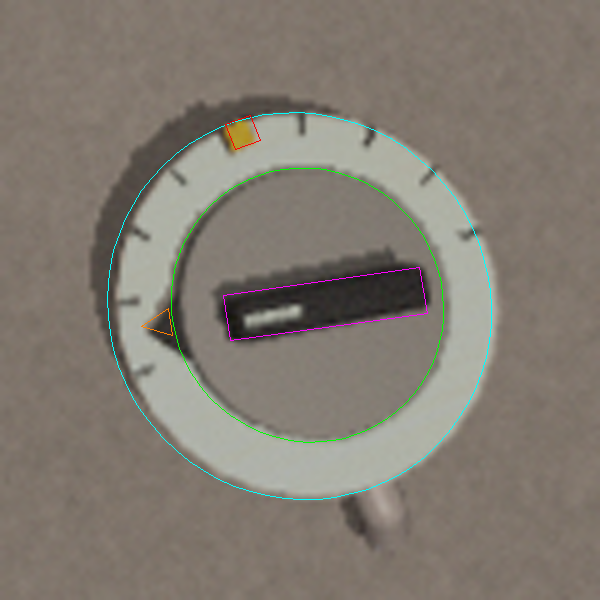

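View pics/ow_side.png

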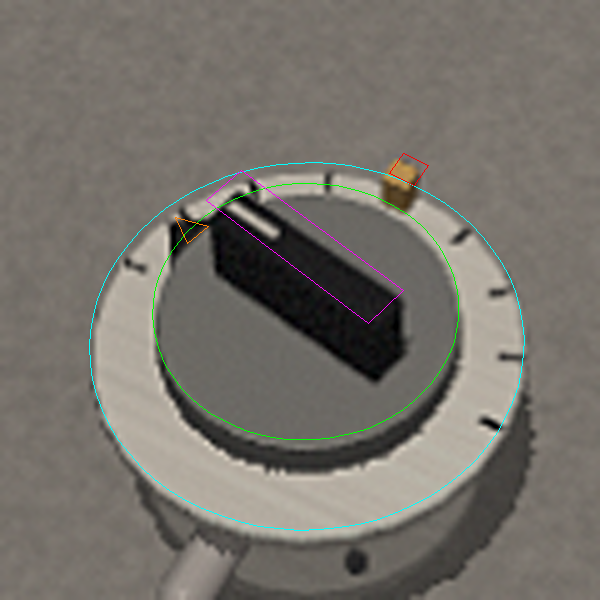

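The top fit puts the axis at about (0.4855, −0.162), the post at about 21° and the bar and pointer at about 100°. The wheel is therefore at about +79° (1.37 rad), which is in range. The side view agrees to about 2 mm. Next I'll move above the valve.

Emit:
play_rows --rows '[[0,[-2.2,-3.5,0.3],[0,0,0]],[0,[-2.2,-3.5,0.3],[0,0,0]],[0,[-2.2,-3.5,0.3],[0,0,0]],[0,[-2.2,-3.5,0.3],[0,0,0]],[0,[-2.2,-3.5,0.3],[0,0,0]],[0,[-2.2,-3.5,0.3],[0,0,0]],[0,[-2.2,-3.5,0.3],[0,0,0]],[0,[-2.2,-3.5,0.3],[0,0,0]],[0,[-2.2,-3.5,0.3],[0,0,0]],[0,[-2.2,-3.5,0.3],[0,0,0]],[0,[-2.2,-3.5,0.3],[0,0,0]],[0,[0,0,0],[0,0,0]]]' --newtons 30

```text
time: 1.9
ee_pos: [0.4609, -0.1897, 0.2076]
tcp_rot: [-179.9, -0.2, -75.7]
wrist_force: [-0.9, -0.8, -0.6]
opening: 0.0853
```

Emit:
play_rows --rows '[[0,[0,0,0],[0,0,-8.5]],[0,[0,0,0],[0,0,-8.5]],[0,[0,0,0],[0,0,-8.5]],[0,[0,0,0],[0,0,-8.5]],[0,[0,0,0],[0,0,-8.5]],[0,[0,0,0],[0,0,-8.5]],[0,[0,0,0],[0,0,-8.5]],[0,[0,0,0],[0,0,-8.5]],[0,[0,0,0],[0,0,-8.5]],[0,[0,0,0],[0,0,-8.5]],[0,[0,0,0],[0,0,0]]]'

```text
time: 3.0
ee_pos: [0.4591, -0.1914, 0.2084]
tcp_rot: [179.8, -0.1, 10.4]
wrist_force: [0.0, 0.0, -0.3]
opening: 0.0854
```

Run:
```python
from h import *
c=camera('wrist');save(c,'w1')
o=get_obs();print(o['time'],o['ee_pos'],o['tcp_rot'],o['q'].round(1))
print({k:v for k,v in c.items() if k!='img'})
for t in ['dose_wheel','dose_grip']: print(t,[(np.round(d['point'],4),round(d['confidence'],2)) for d in spotter.spot_in(c,t)])
ax=np.array([.4855,-.162])
Rt=R.from_euler('xyz',o['tcp_rot'],degrees=True).as_matrix();print('to go cm (tool)',100*Rt.T@(np.r_[ax,.102]-o['ee_pos']))
if c['img'].shape: 
    try: overlay(c,ax,21,78.5,'ow_w',half=150,s=2)
    except Exception as e: print(e)
```

```text
3.05 [ 0.45907111 -0.19143385  0.20841587] [ 1.79780741e+02 -1.09533782e-01  1.01297219e+01] [-22.6  -3.   -1.8  91.   -0.1  57.3]
{'intrinsics': array([[297.16573253,   0.        , 279.30624984],
       [  0.        , 297.16573253, 208.24031979],
       [  0.        ,   0.        ,   1.        ]]), 'k1': -0.02256844100769734, 'xyz': array([ 0.44827974, -0.12690858,  0.3394493 ]), 'orientation': array([ 1.64718445e+02, -1.47977777e-01,  1.03877470e+01]), 'shot': 5}
dose_wheel [(array([ 0.4783, -0.161 ,  0.0846]), 0.79)]
dose_grip [(array([ 0.4811, -0.1597,  0.0856]), 0.56)]
to go cm (tool) [ 3.09901742 -2.47340685 10.63814341]
```

View pics/w1.png

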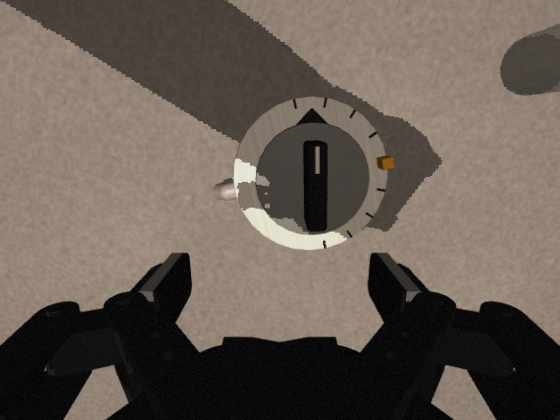

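View pics/ow_w.png

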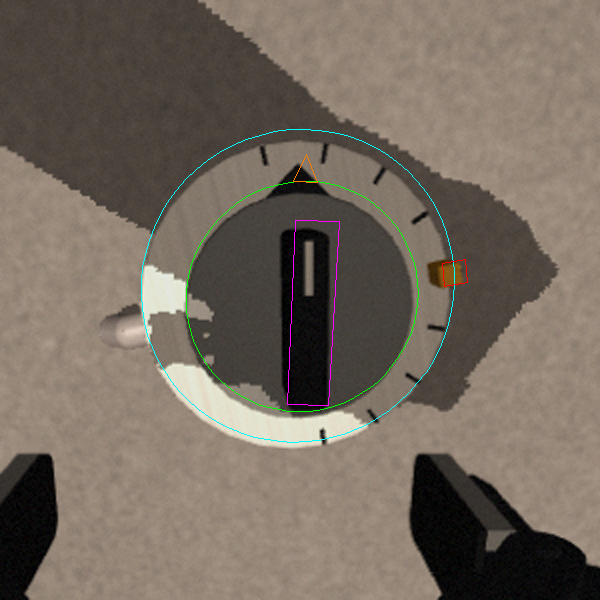

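The wrist view shows the bar at col 315, nearly vertical, with the pointer above it. Relative to the top-view fit it sits about 3 mm off, so I'll take a compromise axis, recheck between the fingers and go partway down.

Emit:
play_rows --rows '[[0,[1.0,-0.8,1.5],[0,0,0]],[0,[1.0,-0.8,2.0],[0,0,0]],[0,[0.9,-0.7,2.0],[0,0,0]],[0,[0,0,0.5],[0,0,0]],[0,[0,0,0],[0,0,0]]]'

```text
time: 3.65
ee_pos: [0.4857, -0.1613, 0.1432]
tcp_rot: [179.8, -0.1, 9.4]
wrist_force: [-0.1, -0.2, 0.2]
opening: 0.0853
```

Run:
```python
from h import *
c=camera('wrist');save(c,'w2')
o=get_obs();print(o['time'],o['ee_pos'],o['tcp_rot'],o['q'].round(1))
ax=np.array([.4845,-.1635])
Rt=R.from_euler('xyz',o['tcp_rot'],degrees=True).as_matrix();print('to go cm (tool)',100*Rt.T@(np.r_[ax,.102]-o['ee_pos']))
overlay(c,ax,21,79.5,'ow_w2',half=150,s=2)
m=spotter.trace(c,'dose_grip');print([(k['confidence'],k['pixels'].sum()) for k in m])
```

```text
3.7 [ 0.4856841  -0.16137603  0.14350472] [ 1.79808337e+02 -1.04660924e-01  9.40179627e+00] [-18.3  -1.3  -7.3  83.8  -0.1  62.3]
to go cm (tool) [-0.15909713  0.17631703  4.15080179]
[(0.86, np.int64(16552))]
```

View pics/w2.png

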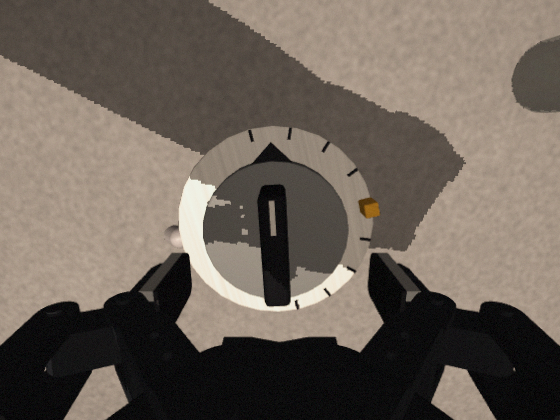

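View pics/ow_w2.png

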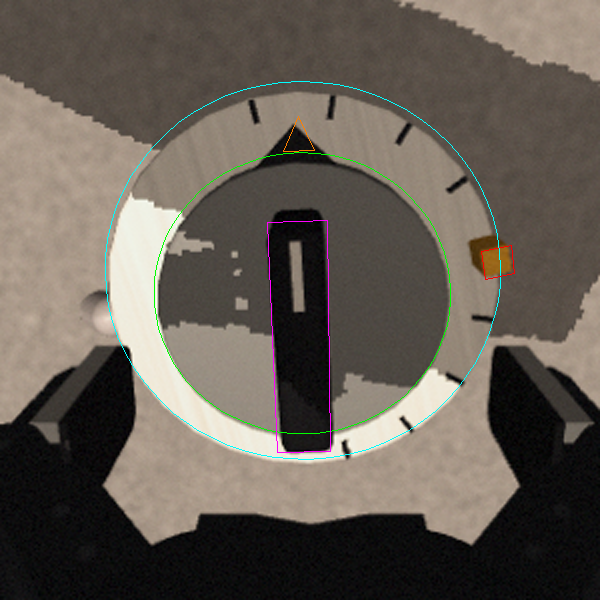

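The wrist overlay now fits within about 1–2 mm and the bar sits at about 100.7°. I'll trim, lower and close.

Emit:
play_rows --rows '[[0,[-0.15,0.15,1.5],[0,0,-1.4]],[0,[0,0,1.5],[0,0,0]],[0,[0,0,0.8],[0,0,0]],[0,[0,0,0.2],[0,0,0]],[0,[0,0,0],[0,0,0]]]'

```text
time: 4.25
ee_pos: [0.4847, -0.165, 0.1023]
tcp_rot: [179.7, -0.3, 10.8]
wrist_force: [-0.8, 0.6, -0.2]
opening: 0.0853
```

Emit:
play_rows --rows '[[0.5,[0,-0.1,0],[0,0,0]],[0.7,[0,0,0],[0,0,0]],[1,[0,0,0],[0,0,0]],[1,[0,0,0],[0,0,0]],[1,[0,0,0],[0,0,0]],[1,[0,0,0],[0,0,0]],[1,[0,0,0],[0,0,0]]]' --newtons 30

```text
time: 4.95
ee_pos: [0.4833, -0.1642, 0.1038]
tcp_rot: [179.7, -0.2, 10.7]
wrist_force: [-0.2, 0.1, -1.7]
opening: 0.0154
```

Run:
```python
from h import *
c=camera('wrist');save(c,'w3')
o=get_obs();print({k:np.round(v,4) for k,v in o.items()})
```

```text
{'time': np.float64(5.0), 'q': array([-18.6445,  -1.169 , -11.5445,  79.3181,  -0.2267,  60.608 ]), 'qd': array([ 0.0775,  0.0397,  0.078 ,  0.0493, -0.0511,  0.075 ]), 'joint_efforts': array([ 1.11500e-01, -4.60079e+01,  4.73134e+01, -1.48000e-02,
       -9.90000e-03, -5.54000e-02]), 'ee_pos': array([ 0.4833, -0.1642,  0.1038]), 'tcp_rot': array([ 1.796521e+02, -1.557000e-01,  1.074740e+01]), 'wrist_force': array([ 0.6468, -0.4934, -0.7101]), 'torque': array([-0.0045, -0.0968, -0.0176]), 'opening': np.float64(0.0155)}
```

View pics/w3.png

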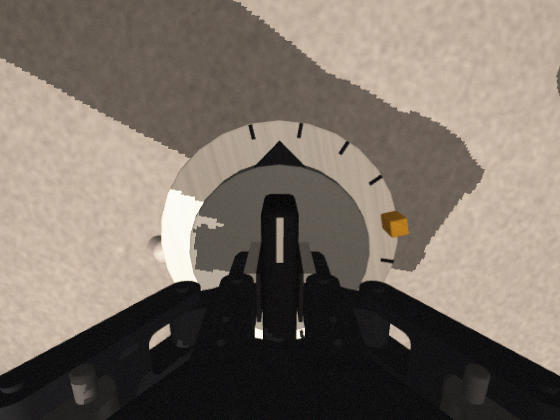

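Bar gripped (opening 15.5 mm) and aligned with the tool, with the pointer at (280,152) in line with it. The bar angle is now 100.7°. I'll turn clockwise in stages.

Emit:
play_rows --rows '[[1,[0,0,0],[0,0,5]],[1,[0,0,0],[0,0,6]],[1,[0,0,0],[0,0,6]],[1,[0,0,0],[0,0,6]],[1,[0,0,0],[0,0,0]]]'

```text
time: 5.5
ee_pos: [0.484, -0.1643, 0.1038]
tcp_rot: [179.7, -0.3, -13.0]
wrist_force: [-1.1, -0.2, -0.2]
opening: 0.0155
```

Emit:
play_rows --rows '[[1,[0,0,0],[0,0,7]],[1,[0,0,0],[0,0,7]],[1,[0,0,0],[0,0,7]],[1,[0,0,0],[0,0,7]],[1,[0,0,0],[0,0,7]],[1,[0,0,0],[0,0,7]],[1,[0,0,0],[0,0,5]],[1,[0,0,0],[0,0,0]],[1,[0,0,0],[0,0,0]]]'

```text
time: 6.4
ee_pos: [0.485, -0.165, 0.1038]
tcp_rot: [-179.9, -0.6, -60.0]
wrist_force: [0.5, -0.7, -0.3]
opening: 0.0155
```

Run:
```python
from h import *
c=camera('wrist');save(c,'w4')
o=get_obs();print({k:np.round(v,4) for k,v in o.items()})
overlay(c,[.484,-.164],21,o['tcp_rot'][2]+90-21,'ow_w4',half=150,s=2)
c=camera('top');overlay(c,[.4850,-.162],21,o['tcp_rot'][2]+90-21,'ow_t4')
```

```text
{'time': np.float64(6.45), 'q': array([-18.6154,  -1.0746, -11.4539,  79.166 ,  -0.3241, 131.4519]), 'qd': array([ 0.054 , -0.049 , -0.0118, -0.0075,  0.0453,  0.8964]), 'joint_efforts': array([ 2.38800e-01, -4.62333e+01,  4.71205e+01, -2.16700e-01,
        4.01000e-02, -6.00000e-03]), 'ee_pos': array([ 0.485 , -0.165 ,  0.1038]), 'tcp_rot': array([-179.942 ,   -0.5553,  -60.0689]), 'wrist_force': array([ 0.0178, -0.3773,  0.0164]), 'torque': array([ 0.0971,  0.3361, -0.0671]), 'opening': np.float64(0.0151)}
```

View pics/w4.png

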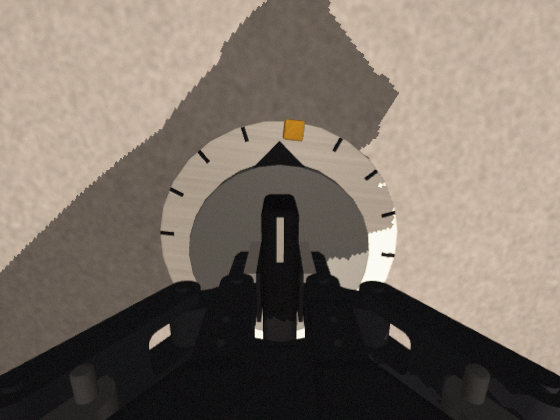

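View pics/ow_w4.png

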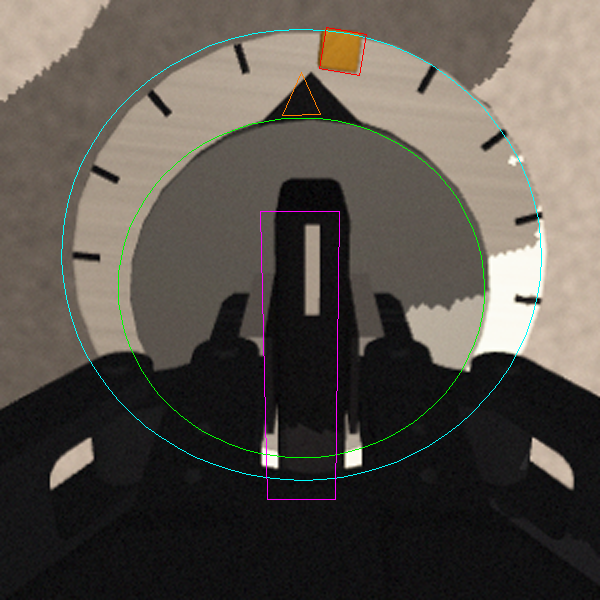

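View pics/ow_t4.png

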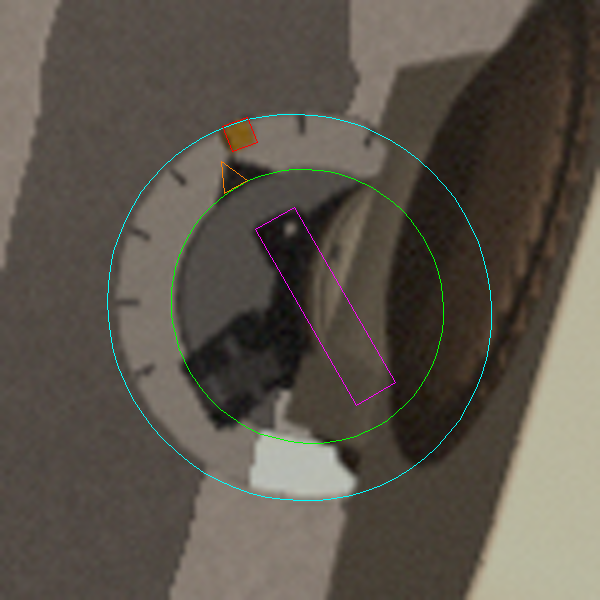

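In the wrist view the pointer tip is at col 280 and the post centre at col 294. The post is about 20 px wide for 10 mm, so about 7 mm or 6° remains.

Emit:
play_rows --rows '[[1,[0,0,0],[0,0,3]],[1,[0,0,0],[0,0,2.7]],[1,[0,0,0],[0,0,0]],[1,[0,0,0],[0,0,0]]]'

```text
time: 6.9
ee_pos: [0.485, -0.1651, 0.1038]
tcp_rot: [-179.9, -0.6, -65.4]
wrist_force: [1.2, -0.4, -0.4]
opening: 0.0151
```

```bash
cat > m.py <<'E'
from h import *
import sys
c=camera('wrist');o=get_obs();n=sys.argv[1];save(c,n)
print(o['time'],o['ee_pos'].round(4),o['tcp_rot'].round(2),o['opening'],o['wrist_force'].round(1))
hsv=cv2.cvtColor(c['img'],cv2.COLOR_RGB2HSV)
b=((hsv[...,0]>8)&(hsv[...,0]<28)&(hsv[...,1]>150)&(hsv[...,2]>60)).astype(np.uint8)
N,_,st,ce=cv2.connectedComponentsWithStats(b)
i=1+np.argmax(st[1:,4]);print('post',st[i],ce[i])
g=cv2.cvtColor(c['img'],cv2.COLOR_RGB2GRAY)
for r in range(138,166,3):
    xs=np.nonzero(g[r,240:320]<45)[0]+240
    print(r,(xs.min(),xs.max(),(xs.min()+xs.max())/2) if len(xs) else None)
# white mark on bar
for r in (225,235,245,255):
    xs=np.nonzero(g[r,265:296]>80)[0]+265;print('slot',r,xs.mean() if len(xs) else None)
P=unproj(c,ce[i],.083)[0];T=unproj(c,[280,142],.078)[0];print('post',P.round(4),'tip',T.round(4),np.linalg.norm(P-T))
x=c['img'][100:300,180:380,::-1];cv2.imwrite(f'pics/{n}z.png',cv2.resize(x,None,fx=3,fy=3,interpolation=cv2.INTER_CUBIC))
E
python3 m.py w5
```

```text
6.95 [ 0.485  -0.1651  0.1038] [-179.89   -0.56  -65.47] 0.015503184661820064 [ 0.4 -0.2  0.5]
post [272 119  19  20 378] [280.95238095 128.5       ]
138 None
141 None
144 (np.int64(276), np.int64(281), np.float64(278.5))
147 (np.int64(273), np.int64(284), np.float64(278.5))
150 (np.int64(271), np.int64(287), np.float64(279.0))
153 (np.int64(268), np.int64(290), np.float64(279.0))
156 (np.int64(265), np.int64(293), np.float64(279.0))
159 (np.int64(262), np.int64(296), np.float64(279.0))
162 (np.int64(259), np.int64(299), np.float64(279.0))
165 (np.int64(256), np.int64(302), np.float64(279.0))
slot 225 280.0
slot 235 280.0
slot 245 280.0
slot 255 280.0
post [ 0.5467 -0.1392  0.083 ] tip [ 0.5403 -0.1416  0.078 ] 0.008413512865390316
```

View pics/w5z.png

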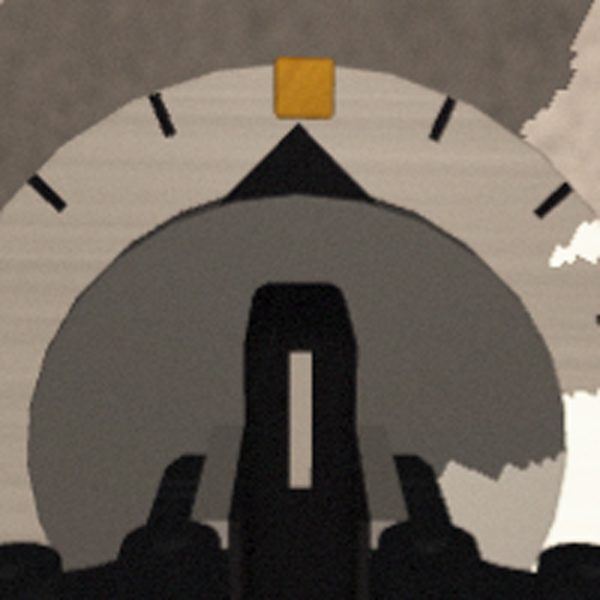

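The pointer is nearly there (col 279, post 281), about 0.8° short. I'll trim that.

Emit:
play_rows --rows '[[1,[0,0,0],[0,0,0.8]],[1,[0,0,0],[0,0,0]],[1,[0,0,0],[0,0,0]]]'

```text
time: 7.25
ee_pos: [0.485, -0.1651, 0.1038]
tcp_rot: [-179.9, -0.6, -66.2]
wrist_force: [1.0, -0.5, -0.2]
opening: 0.0157
```

```bash
python3 m.py w6
```

```text
7.3 [ 0.485  -0.1651  0.1038] [-179.89   -0.57  -66.18] 0.01564218063015495 [ 0.4 -1.   0.1]
post [270 119  20  20 379] [279.07387863 128.48021108]
138 None
141 None
144 (np.int64(276), np.int64(281), np.float64(278.5))
147 (np.int64(273), np.int64(284), np.float64(278.5))
150 (np.int64(270), np.int64(287), np.float64(278.5))
153 (np.int64(268), np.int64(290), np.float64(279.0))
156 (np.int64(265), np.int64(293), np.float64(279.0))
159 (np.int64(262), np.int64(296), np.float64(279.0))
162 (np.int64(259), np.int64(299), np.float64(279.0))
165 (np.int64(256), np.int64(302), np.float64(279.0))
slot 225 280.0
slot 235 280.0
slot 245 280.0
slot 255 280.0
post [ 0.5466 -0.1391  0.083 ] tip [ 0.5407 -0.1423  0.078 ] 0.008427418070342195
```

View pics/w6z.png

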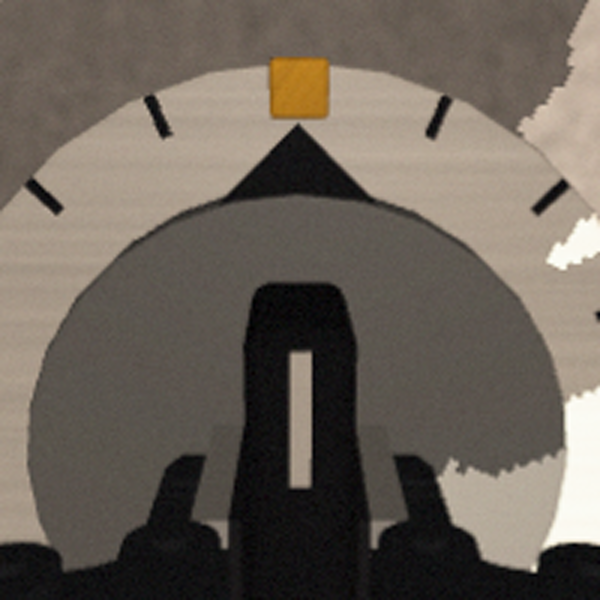

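The pointer and post are now aligned (both col 279). I'll open, then lift straight up.

Emit:
play_rows --rows '[[0.5,[0,0,0],[0,0,0]],[0,[0,0,0],[0,0,0]],[0,[0,0,0],[0,0,0]],[0,[0,0,0],[0,0,0]],[0,[0,0,0],[0,0,0]],[0,[0,0,-1],[0,0,0]],[0,[0,0,-2],[0,0,0]],[0,[0,0,-3],[0,0,0]],[0,[0,0,-3],[0,0,0]],[0,[0,0,0],[0,0,0]]]'

```text
time: 8.3
ee_pos: [0.4839, -0.164, 0.1995]
tcp_rot: [-179.9, -0.6, -66.1]
wrist_force: [0.7, 0.1, -0.5]
opening: 0.0854
```

Run:
```python
from h import *
c=camera('wrist');save(c,'w7');o=get_obs();print(o['time'],o['ee_pos'],o['tcp_rot'],o['opening'])
overlay(c,[.484,-.164],24,0,'ow_w7',half=150,s=2)
c=camera('top');save(c,'t7')
```

```text
8.35 [ 0.48357704 -0.16387679  0.19761879] [-179.94894226   -0.48605257  -66.13065765] 0.08562035533030894
```

View pics/ow_w7_raw.png

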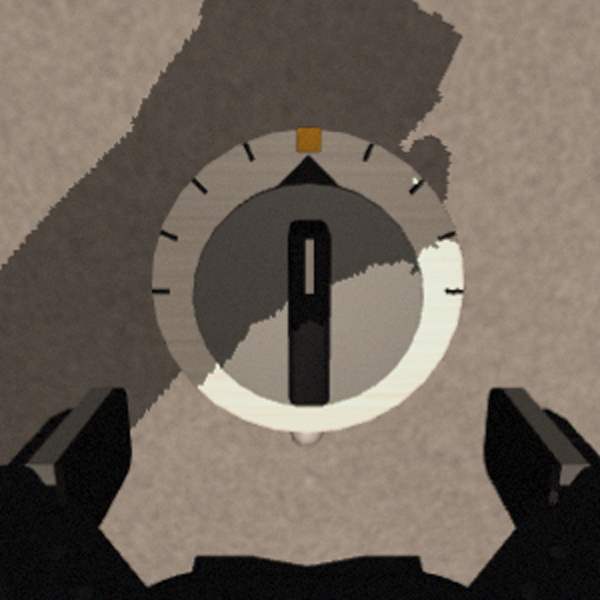

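View pics/t7.png

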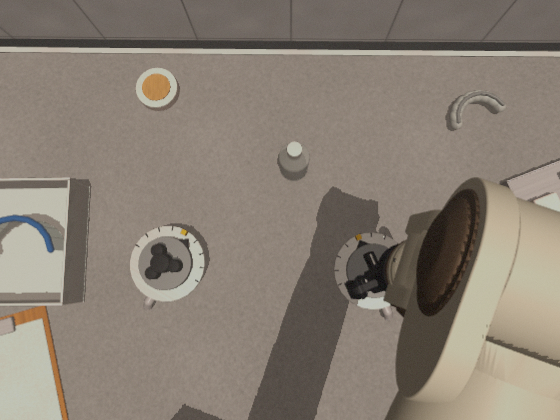

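The wheel kept its setting after release: post centre, pointer tip and bar all lie at about col 308–309 in the zoom. In the top view the bottle (294,160) and the three-lobe valve (165,263) are where they started. The gripper is open and clear of everything, about 80 mm above the bar, so I'm handing in.

```bash
python3 -c "
from workcell import *
print(get_obs()['time']);print(job_done())"
```

```text
8.4
the job is handed in; nothing more can be done
None
```

I turned the bar-grip valve's wheel clockwise by about 77° until its pointer lined up with the brass index post. I then let go, lifted straight up about 95 mm and handed in at 8.4 s of the 32 s allowed.

- **Alignment:** the wrist image taken after release shows the pointer tip, bar slot and post on one line, within about 1 px (roughly 0.5°).
- **Left alone:** the final top view shows the three-lobed valve and the bottle where they started; I compared these by eye.
- **Forces:** the wrist force stayed under about 2 N at every reading.
- **Disagreement:** the cameras differed by 2–3 mm on where the wheel's axis is. They also put the post at about 21° (top view) or 24° (wrist view). I did the final alignment from the pointer and post seen together in one wrist image, so this did not affect it.

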